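# Produce crate home under the display shelf

## Task

Slide the shallow gourd crate across the counter and in between the guide rails under the low display shelf, without it touching the shelf, until it meets the sprung buffer somewhere at the back. Press it gently onto the buffer without squashing the pad hard against its end stop, and leave it standing flat on the counter, let go and resting against the pad. Keep the crate down on the counter and leave the bottle, the tin and the carton where they are.

Things in the scene. Friction and masses are not known exactly. Their poses are not given: they have to be found in the camera images.
- crate: Loose grey plastic open crate with three green gourds fixed in it, about 0.8 kg. Box 150 (x) x 130 (y) x 45 mm high, gourds heaped to 57 mm. Origin: centre of the box's underside; +x points to its plain rear end (the end that goes in first), z up. From its front end (-x) a grip fin sticks out 50 mm (x from -75 to -125), 14 mm thick in y, z from 10 to 46 mm, to be pinched from above.
- crate_grip (a point): Point on the crate's grip fin, mid thickness, 105 mm in front (-x) of the crate's origin and 34 mm above its underside: a good place to pinch, fingers closing along the crate's y.
- crate_rear (a point): Centre of the crate's rear end face, 75 mm behind (+x) its origin and 22.5 mm above its underside.
- shelf: Fixed low white display shelf on two side panels. Origin: on the counter at the middle of its mouth (front edge); +x runs in under the board, the way the crate goes; z up. Board 220 deep (x) x 340 wide (y), underside 68 mm above the counter, top 84 mm; side panels 12 mm thick at both ends, clear of the rails. Jars on its rear part (x above 148 mm) reach 171 mm high.
- shelf_lip (a point): Middle of the lower front edge of the shelf's board, 68 mm above the counter, straight above the shelf's origin. When the crate is home its box still stands 25 to 85 mm out of the mouth, with the grip fin further out, so the hand never has to go under.
- rails: Two fixed aluminium guide rails on the counter, 16 mm high, 138 mm apart inside, parallel to the shelf's x from x = 0 to 145 mm, with ends flaring outward for 30 mm before the mouth. Same origin and axes as the shelf. The crate may rub on them.
- buffer: Bracket of the end buffer under the shelf, between the rails; its origin and axes are those of the shelf, not of the pad. It carries a rubber pad (70 mm wide, 10 to 40 mm high) that meets the crate's rear end. The pad's face stands anywhere from 65 to 125 mm inside the mouth, adjusted differently each time and not measured: it must be felt.
- buffer_bracket (a point): Front face of the fixed bracket, 182 mm inside the mouth, 22.5 mm high. The pad ahead of it is sprung: 1.2 N per mm, no preload, 6 mm of travel, then a hard stop; load it with 14 N at most. Sliding the crate takes 2 to 6 N by itself, and its friction on the counter holds it against a partly pressed pad.
- oil: Bystander: oil bottle, 60 mm across, 190 mm high, on the counter. Origin: centre of its underside.
- tin: Bystander: short round tin with a paper band, 66 mm across, 90 mm high, on the counter. Origin: centre of its underside.
- carton: Bystander: cardboard carton 110 x 70 x 50 mm high on the counter. Origin: centre of its underside.
Not all that is in view belongs to the job. Of the things shaped like the crate, the grey one is meant.

How it is judged:
On the way:
1. the crate's rear end has gone in under the shelf between the rails (x of crate_rear in the frame of shelf above 0.02 m and y of crate_rear in the frame of shelf between -0.008 and 0.008 m), for 0.1 s.
At the end, for the whole second after the job is handed in: The crate stands still and flat (within 4 mm of the counter and 0.03 rad) between the rails (within 8 mm of the middle and 0.08 rad of straight), its rear end at least 60 mm inside the shelf's mouth and resting against the buffer pad with at least 0.3 N (contact force between crate and buffer above 0.3 N and x of crate_rear in the frame of shelf above 0.06 m and y of crate_rear in the frame of shelf between -0.008 and 0.008 m and angle between the x axis of crate and the x axis of shelf, either way round below 0.08 rad and angle between crate's own z axis and vertical below 0.03 rad and height (world z) of crate below 0.004 m and linear speed of crate below 0.01 m/s); the robot touches nothing.
It fails at once if the crate touches the shelf (underside or side panels) with more than 2 N (contact force between crate and shelf above 2 N).
It fails at once if the buffer is loaded above 14 N (contact force between crate and buffer above 14 N).
It fails at once if the crate is lifted more than 25 mm off the counter (height (world z) of crate above 0.025 m).
It fails at once if the bottle, the tin or the carton is moved more than 20 mm (distance of any of oil, tin, carton from where it was at the start of the episode above 0.02 m).
It also fails if it takes over 61 s, if anything falls off the work surface, if the arm or the gripper's body presses on something with over 40 N, if the wrist force passes 120 N, or if a joint passes its speed limit or range.

## Robot

A 6-joint arm with a two-finger parallel gripper is mounted at the origin on the work surface. World frame = base frame: x ahead of the robot, y to its left, z up, the work surface at z = 0. Lengths are in m, angles in rad, forces in N, time in s.
With the tool pointing down it reaches from about 0.425 to 0.95 m from the base axis. Payload 3.5 kg.
Tool frame: the origin (TCP) lies between the finger pads; the fingertips stand 14 mm ahead of it and the grasp point (between the pads) lies 5 mm behind it (ctrl.tip_extent is the distance from the TCP to the fingertips, in m); x points along the fingers, z is the direction in which the jaws open and shut, and the axes are right-handed (so a half turn about x gives the same grasp; the last joint's range is limited). The gripper opens to 85 mm and grips with 20 to 120 N. Pads are 22 mm wide; open, the fingers measure 114 mm over their backs; the gripper's body (76 mm by 85 mm) begins 54 mm behind the grasp point. The pads swing forward as they close: fully open they stand 13 mm farther back than shut.
Start: joints at [-1.327, 0.286, 1.577, -0, 1.279, -0.15], TCP at [0.259, -0.623, 0.245] pointing down, gripper open.
Joint ranges: [-2.77, 2.77], [-0.9, 2.22], [0.21, 2.48], [-1.53, 4.67], [0.24, 2.81], [-2.84, 2.84]. Speed limits (rad/s): [2.79, 2.79, 3.14, 3.14, 3.14, 3.14].

## Interface

Orientations are given as a unit quaternion [x, y, z, w].
In Python, from plant import ctrl gives the robot as it stands.
- The arm moves only by the tool move_arm, never from a script. Its argument "commands" is one flat list of numbers, 4 for each row, row after row: the shift along the tool's x, y, z in units of 25 mm (1.0 is 25 mm), then the turn about the tool's x in units of 5 degrees (1.0 is 5 degrees). A call has 1 to 20 rows; each row shifts and turns the commanded pose from where the row before left it, along the tool's axes as they then stand; what a row does not reach is not made up. A row lasts 1/8 s, in which the tool goes at most 62.5 mm and 10.7 degrees, less where a joint would pass 70% of its speed; a pose out of reach is approached as far as the arm can. A call is refused whole if a number of a shift passes 1 or a number of a turn 1, either way. A call with a gripper value outside its range is refused whole. "jaw" is the finger opening in mm, from 0 to 85.4, set as the call begins (left out, the last holds). The fingers move at their own pace and stop on an object; "force" is the grip in N (left out, the last holds). Time passes only in rows, so rows that do not move let the fingers close. It gives the time, the measured TCP pose, the force and the opening at its end, in the units of the state.
- ctrl.get_state(): the state, without advancing time (a new reading comes with each control period).
- ctrl.read_camera(name): name is "side" or "top"; returns the picture (480x640x3 uint8, red, green, blue); there is no depth.
- ctrl.get_calibration(name): a dict with "camera_matrix" (3x3 intrinsics, pixels), "camera_from_world" (4x4, takes a point from world to camera coordinates). Camera axes: x right, y down, z forward; pixel columns grow to the right and rows downward; lengths in m; the calibration is good to about 2 mm. A picture is of the moment at which its call begins. get_calibration takes no time and is no camera call.
- ctrl.sign_off(): hands the job in, once; it reports no verdict.
The state is a dict: "time": time; "qpos": joint angles; "dq": joint speeds; "joint_efforts": joint torques, N m; "eef_pos": TCP position; "tcp_rot": TCP orientation; "contact_force": force on the tool from outside, world axes, zero at the start; "wrist_torque": the same for the moment, N m; "opening": opening from 0.0 (shut) to 1.0 (fully open).
Only numpy, scipy, OpenCV 4.12 (cv2) and the standard library are available. Lean on these libraries where they do the work, as an engineer would, in place of code of your own. Each camera call takes 0.05 s, during which the arm holds its last target.

## Working session

There is one attempt and no reset: what is moved stays moved. The work goes in short steps, Python scripts to look and compute and a tool call to move; the robot and the scene stay as the last step left them, time stands still between calls to the robot, and variables do not carry over. Pictures are saved under pics/ and viewed, and the job is handed in when it is done.

Besides the shell and the picture viewer there is one more tool, called after "Emit:" by a JSON object that holds its "op" and its "data". move_arm: Moves the arm, as the interface text tells. Its arguments: {"type":"object","properties":{"commands":{"type":"array"},"jaw":{"type":"number"},"force":{"type":"number"}},"required":["commands"]}

```bash
ls; mkdir -p pics
python3 - <<'E'
from plant import ctrl
import cv2
for n in("side","top"):
    im=ctrl.read_camera(n); cv2.imwrite(f"pics/{n}0.png",im[:,:,::-1])
    c=ctrl.get_calibration(n); print(c)
print(ctrl.get_state(), ctrl.tip_extent)
E
```

```text
pics
{'camera_matrix': array([[587.01355003,   0.        , 329.85282171],
       [  0.        , 587.01355003, 245.64221596],
       [  0.        ,   0.        ,   1.        ]]), 'camera_from_world': array([[-0.99921482, -0.03656596,  0.01525336,  0.53658955],
       [-0.03598015,  0.67628762, -0.73575844,  0.14638284],
       [ 0.01658806, -0.73572956, -0.67707227,  1.61486846],
       [ 0.        ,  0.        ,  0.        ,  1.        ]])}
{'camera_matrix': array([[477.16592171,   0.        , 318.10352653],
       [  0.        , 477.16592171, 244.1863673 ],
       [  0.        ,   0.        ,   1.        ]]), 'camera_from_world': array([[ 0.06123853, -0.99811939,  0.00274362, -0.13819446],
       [-0.97256052, -0.06028805, -0.22470289,  0.56186409],
       [ 0.22444572,  0.01109214, -0.97442346,  0.96577802],
       [ 0.        ,  0.        ,  0.        ,  1.        ]])}
{'time': 0.1, 'qpos': array([-1.32698891e+00,  2.87103260e-01,  1.57805606e+00, -2.65411898e-05,
        1.27859444e+00, -1.50006826e-01]), 'dq': array([ 0.00156286, -0.00221233, -0.00522879, -0.00122383, -0.00323219,
        0.0012606 ]), 'joint_efforts': array([ 5.95418587e-04, -4.07295763e+01, -2.93701029e+01, -1.35363071e-04,
        3.38349382e-03, -2.43739152e-06]), 'eef_pos': array([ 0.25888398, -0.62275976,  0.24405422]), 'tcp_rot': array([ 0.39302482,  0.58872898, -0.3920094 ,  0.58758686]), 'contact_force': array([-0.44426723, -0.34718042,  0.36159957]), 'wrist_torque': array([-0.01269872,  0.02182547,  0.01720004]), 'opening': 1.001408664287921} 0.014
```

View pics/side0.png

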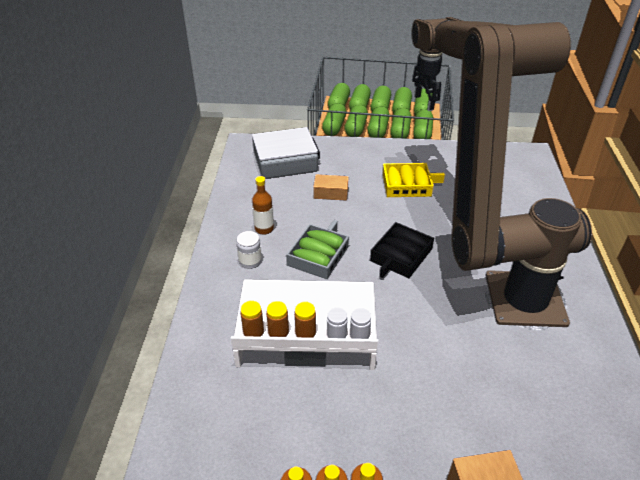

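View pics/top0.png

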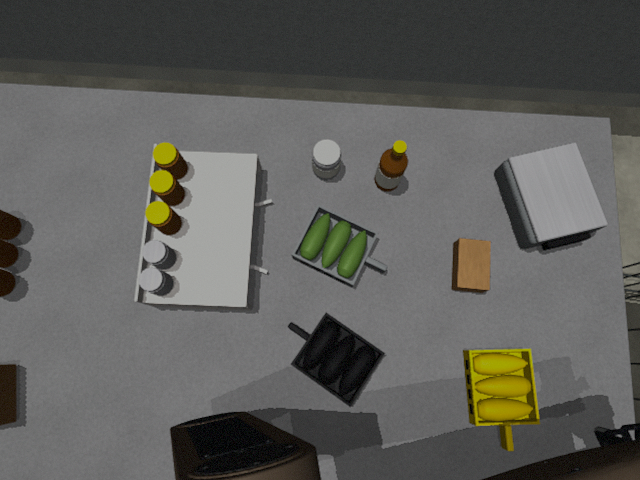

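The top view (left = +y, up = +x) shows the shelf mouth at about column 255, with rail flare ends at (270,203) and (267,271). The grey crate is at (337,247) with its fin at (378,265). The tin (326,160), bottle (390,170) and carton (472,265) are all clear of the crate. I'll enlarge it to get corners.

Run:
```python
import cv2
im=cv2.imread("pics/top0.png"); cv2.imwrite("pics/tz.png",cv2.resize(im[190:300,235:400],(800,533),interpolation=cv2.INTER_CUBIC))
im=cv2.imread("pics/top0.png"); cv2.imwrite("pics/tz2.png",cv2.resize(im[130:320,130:290],(505,600),interpolation=cv2.INTER_CUBIC))
im=cv2.imread("pics/side0.png"); cv2.imwrite("pics/sz.png",cv2.resize(im[210:380,220:370],(529,600),interpolation=cv2.INTER_CUBIC))
```

```text
(no output)
```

View pics/tz.png

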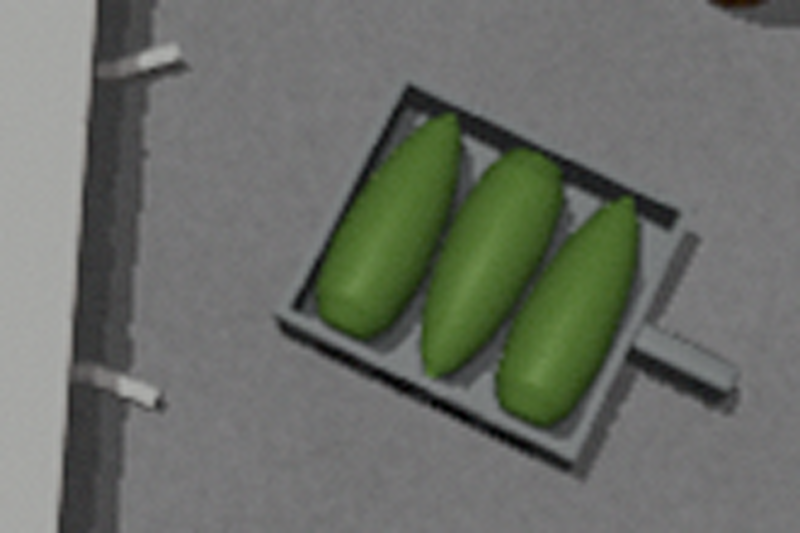

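View pics/tz2.png

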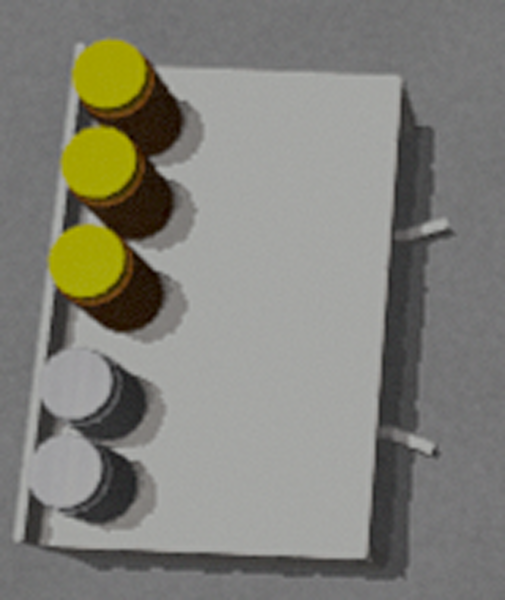

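View pics/sz.png

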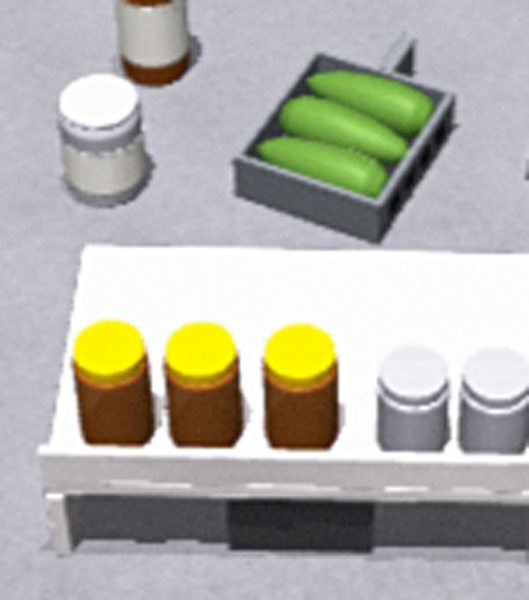

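```bash
cat > h.py <<'E'
import numpy as np
from plant import ctrl
def ray(n,uv,z):
    c=ctrl.get_calibration(n);K=c["camera_matrix"];T=c["camera_from_world"];R=T[:3,:3];o=-R.T@T[:3,3]
    d=R.T@np.linalg.inv(K)@[uv[0],uv[1],1]; return (o+d*(z-o[2])/d[2])[:2]
def proj(n,p):
    c=ctrl.get_calibration(n);q=c["camera_from_world"]@[*p,1];q=c["camera_matrix"]@q[:3];return q[:2]/q[2]
E
python3 - <<'E'
from h import *
np.set_printoptions(precision=4,suppress=True)
t=lambda u,v:(235+u/4.848-.4,190+v/4.848-.4)
t2=lambda u,v:(130+u/3.156-.35,130+v/3.156-.35)
s=lambda u,v:(220+u/3.527-.35,210+v/3.527-.35)
def show(l,a,b):
    d=b-a; print(l,a,b,np.linalg.norm(d),"ang",np.degrees(np.arctan2(d[1],d[0])))
show("shelf front top",ray("top",t2(402,76),.084),ray("top",t2(369,560),.084))
show("shelf front side",ray("side",s(85,247),.084),ray("side",(375.5,283),.084))
show("flare",ray("top",t(180,52),.016),ray("top",t(160,402),.016))
print("railatmouth",ray("top",t(100,72),.016),ray("top",t(76,372),.016))
P=[ray("top",t(*q),.045) for q in[(407,88),(279,317),(572,458),(688,225)]]
for i in range(4): show("edge",P[i],P[(i+1)%4])
print("ctr",np.mean(P,0)); 
show("fin",ray("top",t(640,335),.046),ray("top",t(735,380),.046))
Q=[ray("side",s(*q),.045) for q in[(236,162),(388,212),(455,97),(318,56)]]
for i in range(4): show("sedge",Q[i],Q[(i+1)%4])
print("sctr",np.mean(Q,0)); show("sfin",ray("side",s(390,70),.046),ray("side",s(410,40),.046))
print("tin",ray("top",(326,150),.09),"oil", ray("side",(264,230),0.0))
st=ctrl.get_state()
from scipy.spatial.transform import Rotation as R
print(R.from_quat(st["tcp_rot"]).as_matrix())
E
```

```text
shelf front top [0.7613 0.0438] [0.4234 0.0348] 0.33800064343113767 ang -178.4797355219486
shelf front side [0.762  0.0472] [0.4174 0.0415] 0.34471488764879227 ang -179.0618250470983
flare [0.6776 0.0105] [0.5087 0.0057] 0.16894632440985421 ang -178.359285075666
railatmouth [0.6653 0.0476] [0.5203 0.0455]
edge [ 0.6573 -0.099 ] [ 0.546  -0.0479] 0.12249274465537437 ang 155.36249262061557
edge [ 0.546  -0.0479] [ 0.4901 -0.1828] 0.14599328058528457 ang -112.49525548532922
edge [ 0.4901 -0.1828] [ 0.6002 -0.2308] 0.12005277994568174 ang -23.543064848134627
edge [ 0.6002 -0.2308] [ 0.6573 -0.099 ] 0.1436294212180853 ang 66.55750843367288
ctr [ 0.5734 -0.1401]
fin [ 0.5476 -0.2108] [ 0.5297 -0.2541] 0.046867758301951945 ang -112.47489669535793
sedge [ 0.6637 -0.0906] [ 0.5397 -0.0402] 0.1338183108416518 ang 157.8846753871257
sedge [ 0.5397 -0.0402] [ 0.489  -0.1783] 0.14717117404139177 ang -110.16610835065394
sedge [ 0.489  -0.1783] [ 0.606  -0.2244] 0.12579607136650042 ang -21.478966104874946
sedge [ 0.606  -0.2244] [ 0.6637 -0.0906] 0.14572026818329997 ang 66.69551799381506
sctr [ 0.5746 -0.1334]
sfin [ 0.5442 -0.2085] [ 0.5285 -0.2485] 0.04303446880451193 ang -111.41922323222138
tin [ 0.777 -0.108] oil [ 0.7493 -0.2479]
[[-0.0005  0.9234  0.3837]
 [ 0.0021  0.3837 -0.9234]
 [-1.      0.0003 -0.0021]]
```

Estimates: the shelf origin is about (0.5925, 0.040), with its inward axis at about 91.4°. The crate centre is about (0.574, -0.137) at about 67.3°, and the grip point is about (0.536, -0.234). First I move above the grip and turn.

Emit:
{"op": "move_arm", "data": {"commands": [0,0.9,-0.56,0,0,0.9,-0.56,0,0,0.9,-0.56,0,0,0.9,-0.56,0,0,0.9,-0.56,0,0,0.9,-0.56,0,0,0.9,-0.56,0,0,0.9,-0.56,0,0,0.9,-0.56,0,0,0.9,-0.56,0,0,0.9,-0.56,0,0,0.9,-0.56,0,0,0.9,-0.56,0,0,0.9,-0.56,0,0,0.9,-0.56,0,0,0.9,-0.56,0,0,0.9,-0.56,0,0,0.9,-0.56,0], "jaw": 85}}

```text
time: 2.35
eef_pos: [0.5369, -0.2334, 0.2455]
tcp_rot: [0.392, 0.588, -0.392, 0.588]
contact_force: [0.6, 0.6, 0.3]
opening: 0.991
```

Emit:
{"op": "move_arm", "data": {"commands": [1,0,0,-1,1,0,0,-1,1,0,0,-1,1,0,0,-1,0,0,0,-1,0,0,0,-1,0,0,0,-1,0,0,0,-1,0,0,0,-0.95,0,0,0,0,0,0,0,0], "jaw": 45}}

```text
time: 3.72
eef_pos: [0.5364, -0.2347, 0.1454]
tcp_rot: [0.139, 0.693, -0.139, 0.693]
contact_force: [-1.0, -0.2, -0.5]
opening: 0.529
```

```bash
cat > st.py <<'E'
from h import *
from scipy.spatial.transform import Rotation as R
np.set_printoptions(precision=4,suppress=True)
s=ctrl.get_state();print(s["time"],s["eef_pos"],s["qpos"],s["opening"],"F",s["contact_force"],s["wrist_torque"]);print(R.from_quat(s["tcp_rot"]).as_matrix())
E
python3 st.py
python3 - <<'E'
import cv2
from h import *
for n in("side","top"):
    im=ctrl.read_camera(n); cv2.imwrite(f"pics/{n}1.png",im[:,:,::-1])
im=cv2.imread("pics/top1.png"); cv2.imwrite("pics/tz3.png",cv2.resize(im[190:300,235:400],(800,533),interpolation=cv2.INTER_CUBIC))
E
```

```text
3.725 [ 0.5364 -0.2347  0.1454] [-0.5856  0.1935  1.8808 -0.      1.0671 -0.1888] 0.5285344597942675 F [-0.994  -0.2155 -0.5198] [0.0042 0.0163 0.0328]
[[ 0.0001  0.3864  0.9223]
 [-0.0001  0.9223 -0.3864]
 [-1.     -0.      0.0001]]
```

View pics/tz3.png

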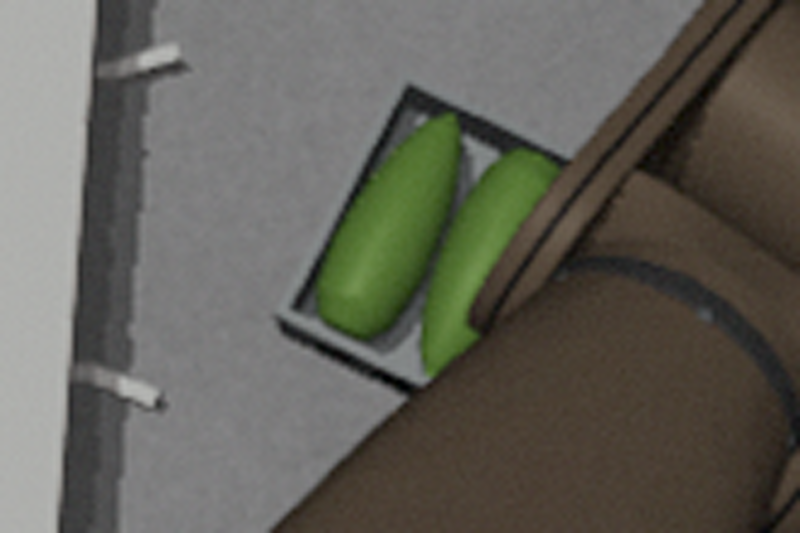

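View pics/side1.png

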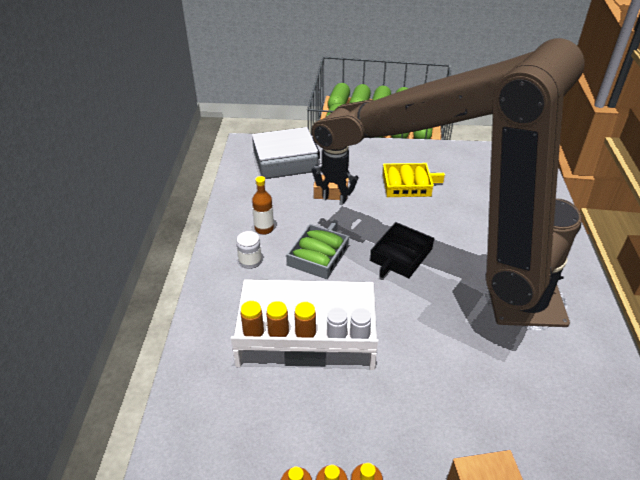

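The picture shows the hand above the fin and the crate unmoved. Descending 115 mm, then closing.

Emit:
{"op": "move_arm", "data": {"commands": [0.5,0,0,0,0.5,0,0,0,0.5,0,0,0,0.5,0,0,0,0.5,0,0,0,0.5,0,0,0,0.5,0,0,0,0.4,0,0,0,0.35,0,0,0,0.3,0,0,0,0,0,0,0,0,0,0,0]}}

```text
time: 5.32
eef_pos: [0.5366, -0.2354, 0.0319]
tcp_rot: [0.139, 0.693, -0.139, 0.694]
contact_force: [0.5, 0.6, 0.3]
opening: 0.53
```

```bash
python3 st.py
python3 - <<'E'
import cv2
from h import *
for n in("side","top"):
    im=ctrl.read_camera(n); cv2.imwrite(f"pics/{n}2.png",im[:,:,::-1])
im=cv2.imread("pics/side2.png"); cv2.imwrite("pics/sz2.png",cv2.resize(im[180:290,270:400],(709,600),interpolation=cv2.INTER_CUBIC))
E
```

```text
5.325 [ 0.5366 -0.2354  0.0319] [-0.5865  0.3586  1.9201  0.      0.8622 -0.1904] 0.5298393500420677 F [0.4914 0.626  0.3326] [0.0124 0.0007 0.0327]
[[ 0.0006  0.3858  0.9226]
 [-0.0004  0.9226 -0.3858]
 [-1.     -0.0001  0.0007]]
```

View pics/sz2.png

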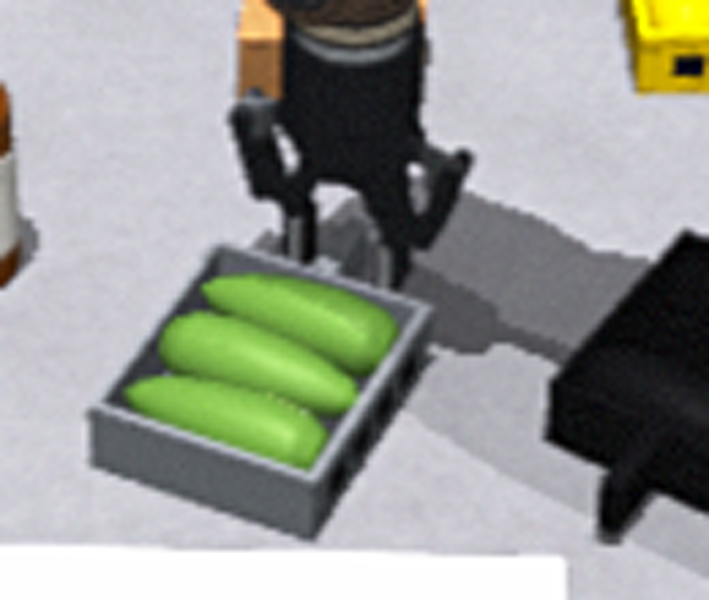

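The fingers stand either side of the fin, at zoom (300,235) and (395,265). Closing.

Emit:
{"op": "move_arm", "data": {"commands": [0,0,0,0,0,0,0,0,0,0,0,0,0,0,0,0,0,0,0,0,0,0,0,0,0,0,0,0,0,0,0,0], "jaw": 0, "force": 40}}

```text
time: 6.42
eef_pos: [0.5369, -0.2355, 0.0321]
tcp_rot: [0.139, 0.693, -0.139, 0.694]
contact_force: [3.7, -0.3, 2.2]
opening: 0.159
```

```bash
python3 st.py
python3 - <<'E'
import cv2
from h import *
for n in("side","top"):
    im=ctrl.read_camera(n); cv2.imwrite(f"pics/{n}3.png",im[:,:,::-1])
a=cv2.imread("pics/side3.png"); a=cv2.resize(a[180:290,270:400],(709,600),interpolation=cv2.INTER_CUBIC); cv2.imwrite("pics/sz3.png",a)
a=cv2.imread("pics/top3.png"); cv2.imwrite("pics/tz4.png",cv2.resize(a[190:300,235:400],(800,533),interpolation=cv2.INTER_CUBIC))
E
```

```text
6.425 [ 0.5369 -0.2355  0.0321] [-0.5864  0.3586  1.9197  0.0002  0.8617 -0.1904] 0.15935506018783085 F [ 3.6836 -0.3358  2.1968] [-0.1625 -0.247  -0.2675]
[[ 0.0014  0.3859  0.9226]
 [-0.0008  0.9226 -0.3859]
 [-1.     -0.0002  0.0016]]
```

View pics/sz3.png

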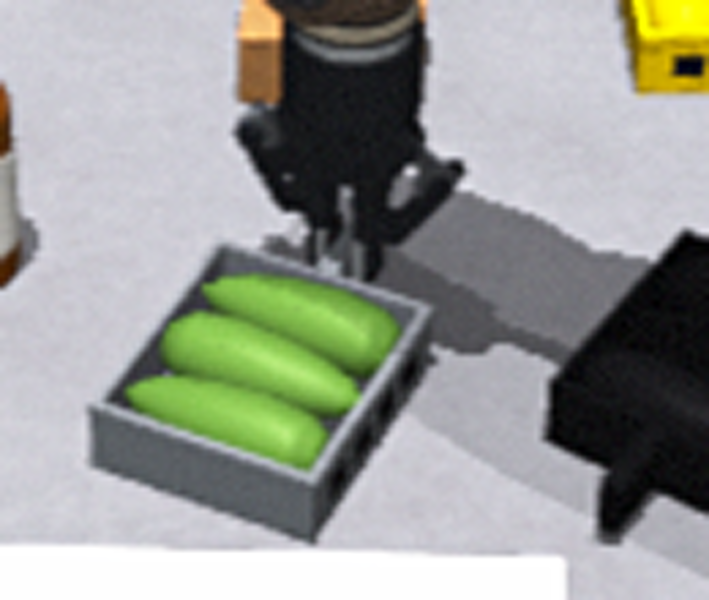

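View pics/tz4.png

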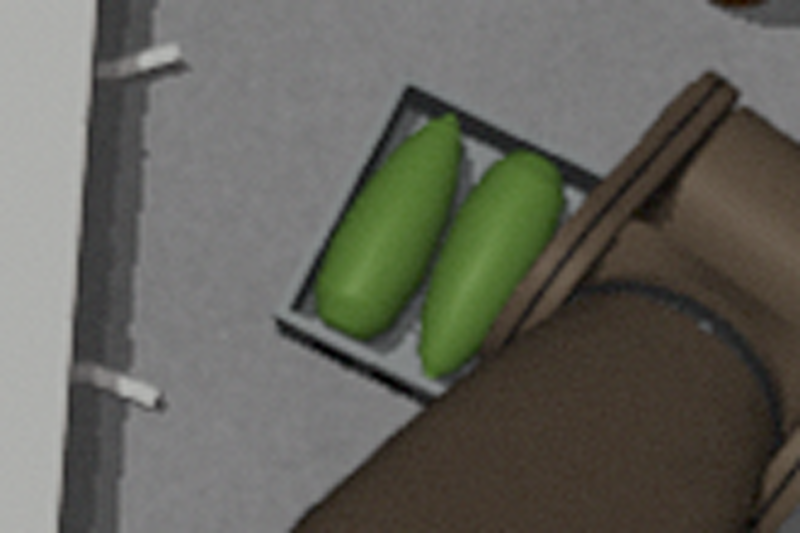

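Gripped at about 13.6 mm opening, and the crate did not shift. Now rotating to the shelf heading and shifting sideways onto the centreline.

Emit:
{"op": "move_arm", "data": {"commands": [0,0,0,-0.6,0,0,0,-0.6,0,0,0,-0.6,0,0,0,-0.6,0,0,0,-0.6,0,0,0,-0.6,0,0,0,-0.6,0,0,0,-0.62,0,0,0.3,0,0,0,0.3,0,0,0,0.3,0,0,0,0.3,0,0,0,0.3,0,0,0,0.3,0,0,0,0.3,0,0,0,0.3,0,0,0,0.1,0,0,0,0,0]}}

```text
time: 8.78
eef_pos: [0.5964, -0.2332, 0.032]
tcp_rot: [-0.01, 0.71, 0.011, 0.704]
contact_force: [-8.1, 1.7, 12.1]
opening: 0.156
```

```bash
python3 st.py
python3 - <<'E'
import cv2
from h import *
for n in("side","top"):
    im=ctrl.read_camera(n); cv2.imwrite(f"pics/{n}4.png",im[:,:,::-1])
a=cv2.imread("pics/side4.png"); a=cv2.resize(a[180:290,250:380],(709,600),interpolation=cv2.INTER_CUBIC); cv2.imwrite("pics/sz4.png",a)
a=cv2.imread("pics/top4.png"); cv2.imwrite("pics/tz5.png",cv2.resize(a[190:300,235:400],(800,533),interpolation=cv2.INTER_CUBIC))
E
```

```text
8.775 [ 0.5964 -0.2332  0.032 ] [-0.5299  0.4603  1.7765 -0.0036  0.9122 -0.5569] 0.1559269419106062 F [-8.0859  1.7307 12.1013] [0.2114 0.7352 0.4577]
[[-0.0077 -0.0293  0.9995]
 [ 0.0012  0.9996  0.0293]
 [-1.      0.0014 -0.0077]]
```

View pics/sz4.png

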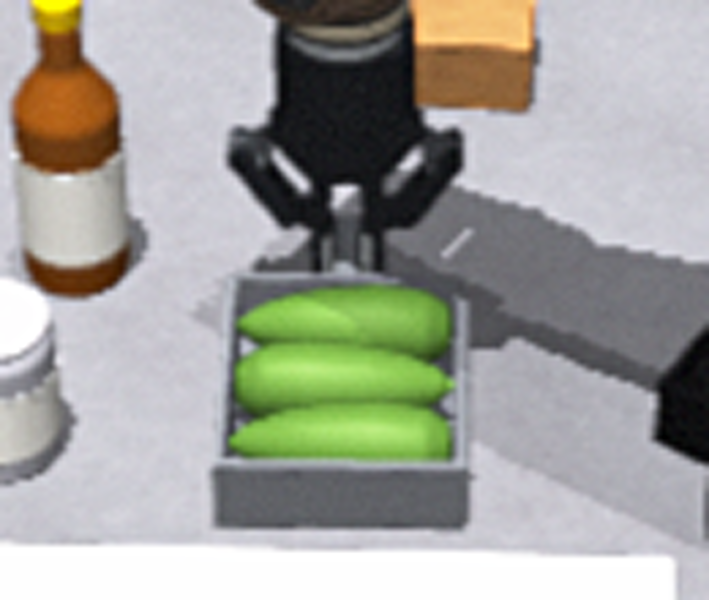

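View pics/tz5.png

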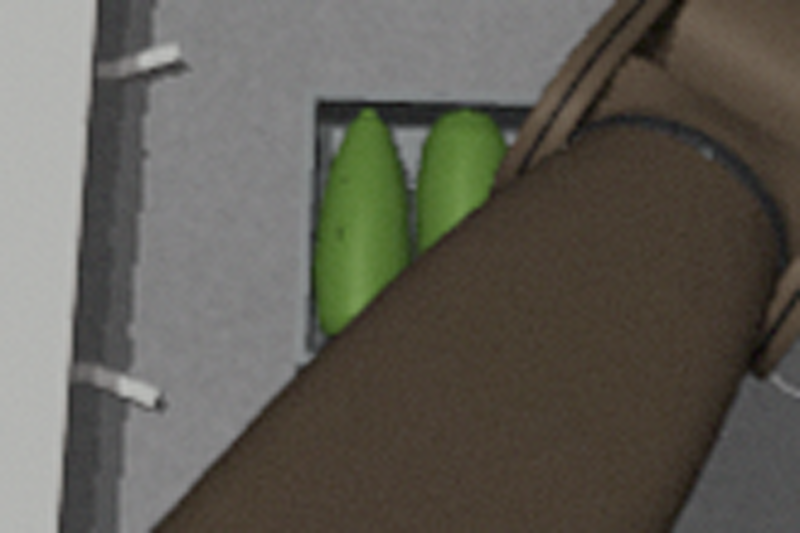

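Run:
```python
from h import *
np.set_printoptions(precision=4,suppress=True)
t=lambda u,v:(235+u/4.848-.4,190+v/4.848-.4)
s=lambda u,v:(250+u/5.454-.4,180+v/5.454-.4)
def show(l,a,b):
    d=b-a; print(l,a,b,"mid",(a+b)/2,np.linalg.norm(d),"ang",np.degrees(np.arctan2(d[1],d[0])))
show("rear top",ray("top",t(317,101),.045),ray("top",t(307,350),.045))
show("left edge",ray("top",t(530,105),.045),ray("top",t(317,101),.045))
show("rear side",ray("side",s(216,467),.045),ray("side",s(467,465),.045))
show("front side",ray("side",s(233,278),.045),ray("side",s(466,275),.045))
show("rear bottom side",ray("side",s(215,526),.0),ray("side",s(467,526),.0))
```

```text
rear top [ 0.6485 -0.058 ] [ 0.5317 -0.0616] mid [ 0.5901 -0.0598] 0.11690661063862774 ang -178.205174301798
left edge [ 0.6527 -0.1561] [ 0.6485 -0.058 ] mid [ 0.6506 -0.107 ] 0.09824010808847257 ang 92.43674428698428
rear side [ 0.6528 -0.0522] [ 0.5249 -0.0603] mid [ 0.5889 -0.0562] 0.12817048028949454 ang -176.3643382498089
front side [ 0.6564 -0.1987] [ 0.5299 -0.208 ] mid [ 0.5931 -0.2033] 0.1268819950459507 ang -175.78187690134786
rear bottom side [ 0.6549 -0.0541] [ 0.524  -0.0608] mid [ 0.5894 -0.0574] 0.13114998365640115 ang -177.04802230114296
```

Emit:
{"op": "move_arm", "data": {"commands": [-0.04,0,0,0,0,0,0,0]}}

```text
time: 9.12
eef_pos: [0.5965, -0.2331, 0.0321]
tcp_rot: [-0.01, 0.709, 0.01, 0.705]
contact_force: [-6.3, 0.8, 6.9]
opening: 0.159
```

```bash
python3 st.py
```

```text
9.125 [ 0.5965 -0.2331  0.0321] [-0.5299  0.4598  1.7771 -0.0029  0.9109 -0.5565] 0.15866642866646755 F [-6.3013  0.8349  6.8774] [0.0628 0.3911 0.3781]
[[-0.0065 -0.0283  0.9996]
 [ 0.0011  0.9996  0.0283]
 [-1.      0.0013 -0.0064]]
```

Raising 1 mm dropped the downward press from 12 to 7 N. The crate is about 4 mm to the -x side and about 0.7° over-turned. I'll correct that, then advance to just before the mouth.

Emit:
{"op": "move_arm", "data": {"commands": [-0.03,0,0.1,0.1,0,0,0.1,0.05,0,0.3,0,0,0,0.4,0,0,0,0.4,0,0,0,0.4,0,0,0,0.4,0,0,0,0.4,0,0,0,0.3,0,0,0,0.2,0,0,0,0,0,0]}}

```text
time: 10.5
eef_pos: [0.6027, -0.1627, 0.033]
tcp_rot: [-0.004, 0.707, 0.005, 0.707]
contact_force: [0.5, 1.1, -5.5]
opening: 0.159
```

```bash
cat > look.py <<'E'
import cv2,sys
from h import *
k=sys.argv[1]
for n in("side","top"):
    im=ctrl.read_camera(n); cv2.imwrite(f"pics/{n}{k}.png",im[:,:,::-1])
a=cv2.imread(f"pics/side{k}.png"); a=cv2.resize(a[180:290,250:380],(709,600),interpolation=cv2.INTER_CUBIC); cv2.imwrite(f"pics/szz{k}.png",a)
a=cv2.imread(f"pics/top{k}.png"); cv2.imwrite(f"pics/tzz{k}.png",cv2.resize(a[190:300,235:400],(800,533),interpolation=cv2.INTER_CUBIC))
E
python3 st.py; python3 look.py 5
```

```text
10.5 [ 0.6027 -0.1627  0.033 ] [-0.4263  0.427   1.8221  0.0008  0.8937 -0.4386] 0.15896195895465953 F [ 0.5107  1.1327 -5.4713] [-0.2481  0.0011 -0.0144]
[[-0.0009 -0.0118  0.9999]
 [ 0.0011  0.9999  0.0118]
 [-1.      0.0011 -0.0008]]
```

View pics/szz5.png

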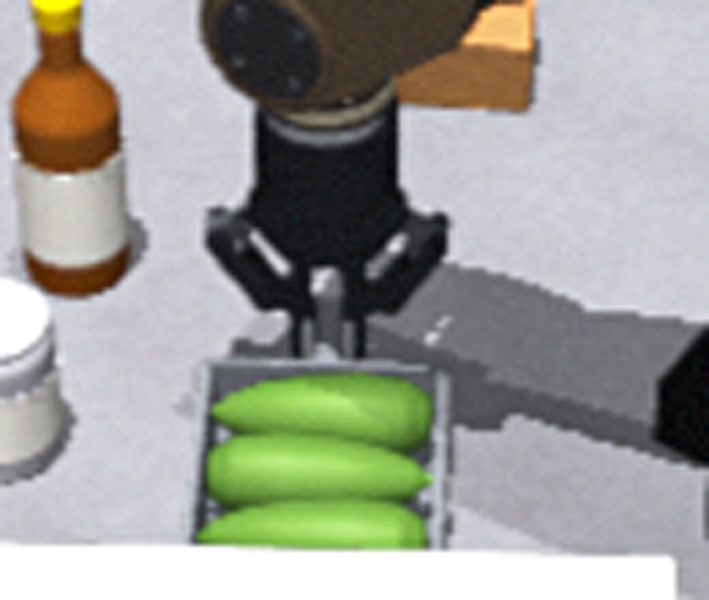

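View pics/tzz5.png

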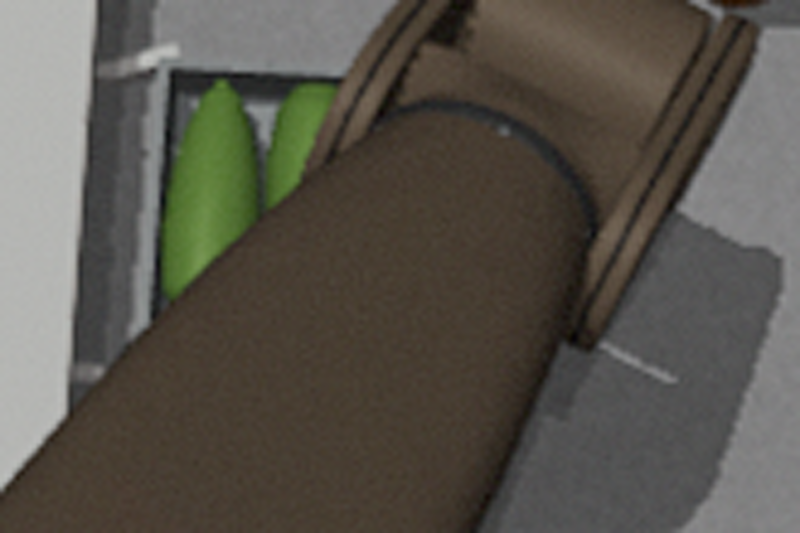

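Run:
```python
from h import *
np.set_printoptions(precision=4,suppress=True)
t=lambda u,v:(235+u/4.848-.4,190+v/4.848-.4)
s=lambda u,v:(250+u/5.454-.4,180+v/5.454-.4)
def show(l,a,b):
    d=b-a; print(l,a,b,"mid",(a+b)/2,np.linalg.norm(d),"ang",np.degrees(np.arctan2(d[1],d[0])))
show("rear top",ray("top",t(161,68),.045),ray("top",t(136,335),.045))
show("left edge",ray("top",t(335,76),.045),ray("top",t(161,68),.045))
show("front side",ray("side",s(198,365),.045),ray("side",s(450,365),.045))
L=show("left side",ray("side",s(198,365),.045),ray("side",s(188,545),.045))
L=show("right side",ray("side",s(450,365),.045),ray("side",s(447,545),.045))
show("shelf",ray("side",s(0,545),.084),ray("side",s(677,556),.084))
for y in(-.2,-.03,-.0): print(y,.5925-.0244*(y-.04))
```

```text
rear top [0.6599 0.0152] [0.5338 0.0157] mid [0.5968 0.0154] 0.12615843378214156 ang 179.74956254269327
left edge [ 0.6611 -0.0654] [0.6599 0.0152] mid [ 0.6605 -0.0251] 0.08060763286087738 ang 90.80837159129109
front side [ 0.669  -0.1282] [ 0.5361 -0.1352] mid [ 0.6026 -0.1317] 0.1330501067453346 ang -176.95745194549286
left side [ 0.669  -0.1282] [0.6619 0.0037] mid [ 0.6654 -0.0622] 0.13200391849973384 ang 93.09199554112337
right side [ 0.5361 -0.1352] [ 0.5332 -0.003 ] mid [ 0.5347 -0.0691] 0.13229241178744675 ang 91.28618833774954
shelf [0.7469 0.0458] [0.4219 0.0365] mid [0.5844 0.0412] 0.32509984385624974 ang -178.35234230901054
-0.2 0.598356
-0.03 0.5942080000000001
-0.0 0.593476
```

The rear end is at the flare. The crate sits about 3–4 mm to the +x side, so I trim it and advance gently into the rails.

Emit:
{"op": "move_arm", "data": {"commands": [0.02,0,-0.08,-0.08,0,0,-0.08,0,0,0.15,0,0,0,0.2,0,0,0,0.2,0,0,0,0.2,0,0,0,0.2,0,0,0,0.2,0,0,0,0.1,0,0,0,0,0,0]}}

```text
time: 11.85
eef_pos: [0.5983, -0.1317, 0.0327]
tcp_rot: [-0.006, 0.707, 0.007, 0.707]
contact_force: [0.6, 0.6, -4.2]
opening: 0.159
```

```bash
python3 st.py; python3 look.py 6
```

```text
11.85 [ 0.5983 -0.1317  0.0327] [-0.3825  0.4062  1.8521  0.001   0.8839 -0.4016] 0.159430644316725 F [ 0.5896  0.5539 -4.2394] [-0.2248 -0.0084 -0.0492]
[[-0.0003 -0.0185  0.9998]
 [ 0.001   0.9998  0.0185]
 [-1.      0.001  -0.0003]]
```

View pics/szz6.png

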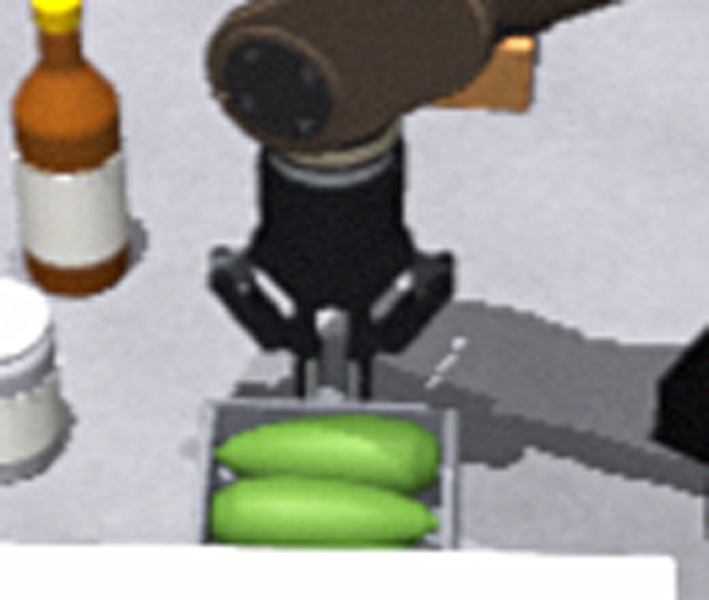

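View pics/tzz6.png

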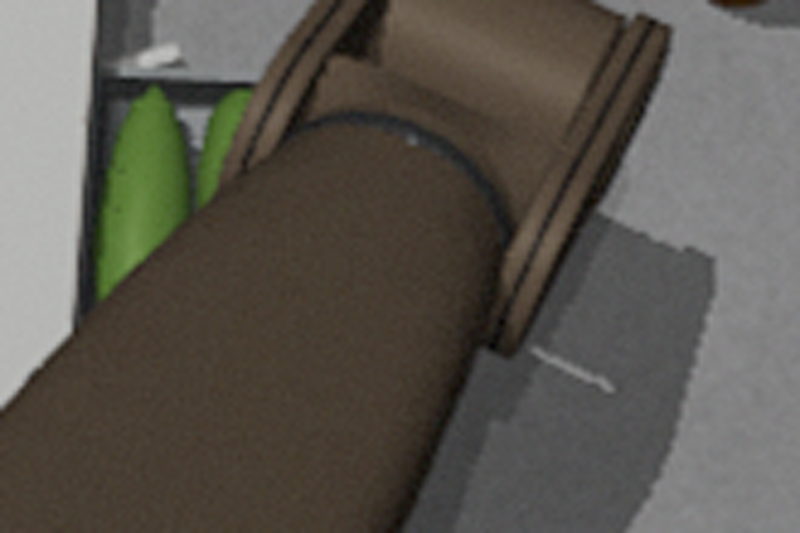

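Run:
```python
from h import *
np.set_printoptions(precision=4,suppress=True)
t=lambda u,v:(235+u/4.848-.4,190+v/4.848-.4)
s=lambda u,v:(250+u/5.454-.4,180+v/5.454-.4)
def show(l,a,b):
    d=b-a; print(l,a,b,"mid",(a+b)/2,np.linalg.norm(d),"ang",np.degrees(np.arctan2(d[1],d[0])))
show("left edge",ray("top",t(240,86),.045),ray("top",t(105,78),.045))
show("front side",ray("side",s(206,405),.045),ray("side",s(458,407),.045))
show("left side",ray("side",s(206,405),.045),ray("side",s(198,545),.045))
show("right side",ray("side",s(458,407),.045),ray("side",s(456,547),.045))
```

```text
left edge [ 0.6535 -0.022 ] [0.6535 0.0406] mid [0.6535 0.0093] 0.06255331612139017 ang 90.01973079648104
front side [ 0.662  -0.0978] [ 0.5309 -0.1032] mid [ 0.5965 -0.1005] 0.13126448511198327 ang -177.64283591843437
left side [ 0.662  -0.0978] [0.6569 0.0034] mid [ 0.6595 -0.0472] 0.10130424241600663 ang 92.89517369904597
right side [ 0.5309 -0.1032] [ 0.5286 -0.0018] mid [ 0.5298 -0.0525] 0.10139199263231383 ang 91.26542324866281
```

The crate is within a few mm of the centreline with small forces. Advancing 45 mm, still short of the nearest possible pad position.

Emit:
{"op": "move_arm", "data": {"commands": [0.01,0.15,0,0,0,0.15,0,0,0,0.15,0,0,0,0.15,0,0,0,0.15,0,0,0,0.15,0,0,0,0.15,0,0,0,0.15,0,0,0,0.15,0,0,0,0.15,0,0,0,0.1,0,0,0,0.1,0,0,0,0,0,0]}}

```text
time: 13.58
eef_pos: [0.5976, -0.0895, 0.0325]
tcp_rot: [-0.006, 0.707, 0.007, 0.707]
contact_force: [-0.4, -0.1, -4.1]
opening: 0.156
```

Emit:
{"op": "move_arm", "data": {"commands": [0,0.08,0,0,0,0.08,0,0]}}

```text
time: 13.82
eef_pos: [0.5975, -0.0859, 0.0326]
tcp_rot: [-0.007, 0.707, 0.006, 0.707]
contact_force: [0.1, -2.2, -3.9]
opening: 0.155
```

Emit:
{"op": "move_arm", "data": {"commands": [0,0.08,0,0,0,0.08,0,0]}}

```text
time: 14.08
eef_pos: [0.5975, -0.0818, 0.0326]
tcp_rot: [-0.007, 0.707, 0.007, 0.707]
contact_force: [0.2, -1.8, -3.6]
opening: 0.157
```

```bash
python3 st.py
```

```text
14.075 [ 0.5975 -0.0818  0.0326] [-0.3041  0.3888  1.8768 -0.      0.876  -0.3227] 0.15689080016905005 F [ 0.1708 -1.7695 -3.6417] [-0.4292  0.0571  0.0294]
[[-0.     -0.0186  0.9998]
 [-0.      0.9998  0.0186]
 [-1.     -0.     -0.    ]]
```

Sliding takes about 2 N. Now feeling for the pad in 1.5 mm steps.

Emit:
{"op": "move_arm", "data": {"commands": [0,0.06,0,0]}}

```text
time: 14.2
eef_pos: [0.5974, -0.0802, 0.0326]
tcp_rot: [-0.007, 0.707, 0.007, 0.707]
contact_force: [-0.2, -2.3, -4.2]
opening: 0.151
```

Emit:
{"op": "move_arm", "data": {"commands": [0,0.06,0,0]}}

```text
time: 14.32
eef_pos: [0.5974, -0.0788, 0.0326]
tcp_rot: [-0.007, 0.707, 0.007, 0.707]
contact_force: [0.4, -0.8, -4.3]
opening: 0.157
```

Emit:
{"op": "move_arm", "data": {"commands": [0,0.06,0,0]}}

```text
time: 14.45
eef_pos: [0.5974, -0.0773, 0.0326]
tcp_rot: [-0.007, 0.707, 0.007, 0.707]
contact_force: [0.3, -1.4, -3.4]
opening: 0.157
```

Emit:
{"op": "move_arm", "data": {"commands": [0,0.06,0,0]}}

```text
time: 14.58
eef_pos: [0.5974, -0.0758, 0.0326]
tcp_rot: [-0.007, 0.707, 0.007, 0.707]
contact_force: [-0.2, -1.7, -3.0]
opening: 0.152
```

Emit:
{"op": "move_arm", "data": {"commands": [0,0.06,0,0]}}

```text
time: 14.7
eef_pos: [0.5973, -0.0743, 0.0326]
tcp_rot: [-0.007, 0.707, 0.007, 0.707]
contact_force: [-0.7, -0.9, -3.8]
opening: 0.157
```

Emit:
{"op": "move_arm", "data": {"commands": [0,0.06,0,0]}}

```text
time: 14.82
eef_pos: [0.5973, -0.0728, 0.0326]
tcp_rot: [-0.007, 0.707, 0.007, 0.707]
contact_force: [-0.2, -1.4, -4.1]
opening: 0.159
```

Emit:
{"op": "move_arm", "data": {"commands": [0,0.06,0,0]}}

```text
time: 14.95
eef_pos: [0.5973, -0.0713, 0.0326]
tcp_rot: [-0.007, 0.707, 0.007, 0.707]
contact_force: [-0.5, -0.4, -3.9]
opening: 0.156
```

Emit:
{"op": "move_arm", "data": {"commands": [0,0.06,0,0]}}

```text
time: 15.08
eef_pos: [0.5973, -0.0698, 0.0326]
tcp_rot: [-0.007, 0.707, 0.007, 0.707]
contact_force: [-0.3, -2.1, -3.4]
opening: 0.159
```

Emit:
{"op": "move_arm", "data": {"commands": [0,0.06,0,0]}}

```text
time: 15.2
eef_pos: [0.5972, -0.0683, 0.0326]
tcp_rot: [-0.007, 0.707, 0.007, 0.707]
contact_force: [0.3, -1.7, -3.4]
opening: 0.158
```

Emit:
{"op": "move_arm", "data": {"commands": [0,0.06,0,0]}}

```text
time: 15.32
eef_pos: [0.5972, -0.0668, 0.0326]
tcp_rot: [-0.007, 0.707, 0.007, 0.707]
contact_force: [-0.6, -1.7, -4.8]
opening: 0.16
```

Emit:
{"op": "move_arm", "data": {"commands": [0,0.06,0,0]}}

```text
time: 15.45
eef_pos: [0.5972, -0.0653, 0.0326]
tcp_rot: [-0.007, 0.707, 0.007, 0.707]
contact_force: [0.6, -2.8, -4.0]
opening: 0.159
```

Emit:
{"op": "move_arm", "data": {"commands": [0,0.06,0,0]}}

```text
time: 15.58
eef_pos: [0.5971, -0.0638, 0.0325]
tcp_rot: [-0.007, 0.707, 0.007, 0.707]
contact_force: [-0.3, -1.3, -5.0]
opening: 0.157
```

Emit:
{"op": "move_arm", "data": {"commands": [0,0.06,0,0]}}

```text
time: 15.7
eef_pos: [0.5971, -0.0623, 0.0326]
tcp_rot: [-0.007, 0.707, 0.007, 0.707]
contact_force: [0.7, -1.2, -3.2]
opening: 0.161
```

Emit:
{"op": "move_arm", "data": {"commands": [0,0.06,0,0]}}

```text
time: 15.82
eef_pos: [0.5971, -0.0608, 0.0326]
tcp_rot: [-0.007, 0.707, 0.007, 0.707]
contact_force: [0.2, -2.0, -4.4]
opening: 0.158
```

Emit:
{"op": "move_arm", "data": {"commands": [0,0.06,0,0]}}

```text
time: 15.95
eef_pos: [0.5971, -0.0593, 0.0326]
tcp_rot: [-0.007, 0.707, 0.007, 0.707]
contact_force: [-0.2, -2.1, -4.2]
opening: 0.155
```

Emit:
{"op": "move_arm", "data": {"commands": [0,0.06,0,0]}}

```text
time: 16.08
eef_pos: [0.597, -0.0578, 0.0326]
tcp_rot: [-0.007, 0.707, 0.007, 0.707]
contact_force: [-0.3, -1.6, -3.8]
opening: 0.152
```

Emit:
{"op": "move_arm", "data": {"commands": [0,0.06,0,0]}}

```text
time: 16.2
eef_pos: [0.597, -0.0563, 0.0326]
tcp_rot: [-0.007, 0.707, 0.007, 0.707]
contact_force: [0.1, -1.0, -3.2]
opening: 0.158
```

Emit:
{"op": "move_arm", "data": {"commands": [0,0.06,0,0]}}

```text
time: 16.32
eef_pos: [0.5969, -0.0548, 0.0326]
tcp_rot: [-0.007, 0.707, 0.007, 0.707]
contact_force: [1.0, -1.9, -3.5]
opening: 0.156
```

Emit:
{"op": "move_arm", "data": {"commands": [0,0.06,0,0]}}

```text
time: 16.45
eef_pos: [0.597, -0.0533, 0.0326]
tcp_rot: [-0.007, 0.707, 0.007, 0.707]
contact_force: [0.6, -0.7, -4.5]
opening: 0.158
```

Emit:
{"op": "move_arm", "data": {"commands": [0,0.06,0,0]}}

```text
time: 16.58
eef_pos: [0.5969, -0.0518, 0.0326]
tcp_rot: [-0.007, 0.707, 0.007, 0.707]
contact_force: [-0.1, -0.6, -3.9]
opening: 0.163
```

Emit:
{"op": "move_arm", "data": {"commands": [0,0.06,0,0]}}

```text
time: 16.7
eef_pos: [0.5969, -0.0503, 0.0326]
tcp_rot: [-0.007, 0.707, 0.007, 0.707]
contact_force: [0.6, -1.1, -4.5]
opening: 0.156
```

Emit:
{"op": "move_arm", "data": {"commands": [0,0.06,0,0]}}

```text
time: 16.82
eef_pos: [0.5969, -0.0489, 0.0326]
tcp_rot: [-0.007, 0.707, 0.007, 0.707]
contact_force: [0.5, -1.8, -4.6]
opening: 0.16
```

Emit:
{"op": "move_arm", "data": {"commands": [0,0.06,0,0]}}

```text
time: 16.95
eef_pos: [0.597, -0.0477, 0.0327]
tcp_rot: [-0.007, 0.707, 0.006, 0.707]
contact_force: [1.1, -3.7, -3.6]
opening: 0.155
```

Emit:
{"op": "move_arm", "data": {"commands": [0,0.06,0,0]}}

```text
time: 17.08
eef_pos: [0.5971, -0.0465, 0.0328]
tcp_rot: [-0.007, 0.707, 0.006, 0.707]
contact_force: [-0.4, -5.0, -3.6]
opening: 0.161
```

The force is climbing (1.5 → 3.7 → 5.0 N) and the steps are lagging, so contact began near y = -0.049. I hold to confirm.

Emit:
{"op": "move_arm", "data": {"commands": [0,0,0,0,0,0,0,0]}}

```text
time: 17.32
eef_pos: [0.597, -0.0463, 0.0327]
tcp_rot: [-0.007, 0.707, 0.006, 0.707]
contact_force: [0.8, -5.3, -3.9]
opening: 0.156
```

Emit:
{"op": "move_arm", "data": {"commands": [0,0.04,0,0]}}

```text
time: 17.45
eef_pos: [0.597, -0.0455, 0.0328]
tcp_rot: [-0.007, 0.707, 0.006, 0.707]
contact_force: [0.5, -6.5, -2.8]
opening: 0.154
```

Emit:
{"op": "move_arm", "data": {"commands": [0,0,0,0]}}

```text
time: 17.58
eef_pos: [0.597, -0.0454, 0.0327]
tcp_rot: [-0.007, 0.707, 0.006, 0.707]
contact_force: [0.6, -5.3, -4.2]
opening: 0.154
```

It behaves like a spring: about 1 N/mm, with the pad about 3.5 mm in and the rear end about 95 mm inside the mouth. I set the crate's full weight down and look before letting go.

Emit:
{"op": "move_arm", "data": {"commands": [0.03,0,0,0,0,0,0,0]}}

```text
time: 17.82
eef_pos: [0.5971, -0.0455, 0.0322]
tcp_rot: [-0.007, 0.707, 0.006, 0.707]
contact_force: [0.2, -5.8, -2.8]
opening: 0.15
```

```bash
python3 st.py; python3 look.py 7
```

```text
17.825 [ 0.5971 -0.0455  0.0322] [-0.2451  0.3815  1.8878 -0.0008  0.8716 -0.2632] 0.15030927413930703 F [ 0.1537 -5.7874 -2.8095] [-0.9561  0.0306  0.1081]
[[ 0.0005 -0.0186  0.9998]
 [-0.0008  0.9998  0.0186]
 [-1.     -0.0008  0.0005]]
```

View pics/szz7.png

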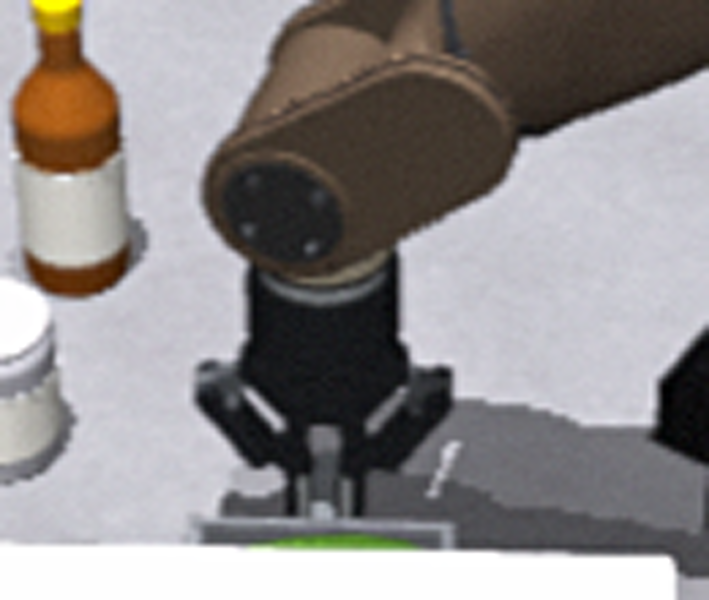

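View pics/tzz7.png

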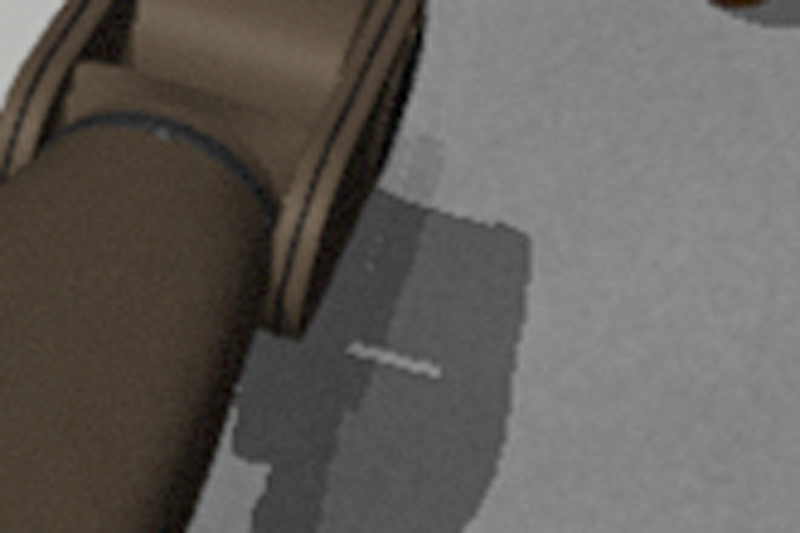

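The crate is in the rails with only its front end (200–450, 520) showing at the mouth. Lowering a touch more, then releasing.

Emit:
{"op": "move_arm", "data": {"commands": [0.04,0,0,0,0,0,0,0]}}

```text
time: 18.18
eef_pos: [0.5972, -0.0455, 0.0321]
tcp_rot: [-0.007, 0.707, 0.006, 0.707]
contact_force: [-1.7, -5.6, 0.8]
opening: 0.155
```

Emit:
{"op": "move_arm", "data": {"commands": [0,0,0,0,0,0,0,0,0,0,0,0,0,0,0,0,0,0,0,0], "jaw": 40}}

```text
time: 18.8
eef_pos: [0.5968, -0.0447, 0.0308]
tcp_rot: [-0.006, 0.707, 0.007, 0.707]
contact_force: [-0.2, 0.0, 0.9]
opening: 0.465
```

```bash
python3 st.py; python3 look.py 8
```

```text
18.8 [ 0.5968 -0.0447  0.0308] [-0.2443  0.3835  1.8885  0.0003  0.8698 -0.263 ] 0.46461147463226493 F [-0.2     0.0442  0.9306] [ 0.0287 -0.0205  0.0067]
[[-0.0001 -0.0185  0.9998]
 [ 0.0003  0.9998  0.0185]
 [-1.      0.0003 -0.0001]]
```

View pics/szz8.png

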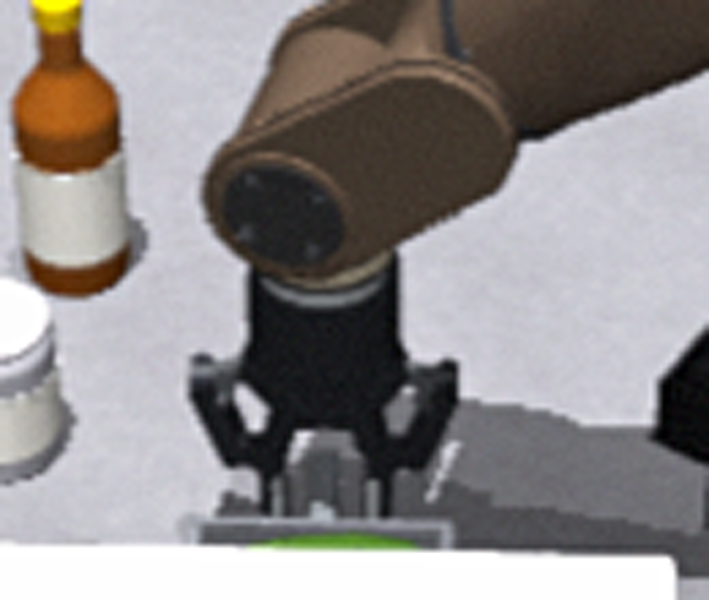

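Fingers are open with zero force, and the crate's front edge is still at row 520. Lifting clear and backing off.

Emit:
{"op": "move_arm", "data": {"commands": [-0.2,0,0,0,-0.3,0,0,0,-0.4,0,0,0,-0.5,0,0,0,-0.6,0,0,0,-0.6,0,0,0,-0.6,0,0,0,-0.6,0,0,0,-0.6,-0.5,0,0,-0.5,-0.8,0,0,0,-0.8,0,0,0,-0.8,0,0,0,-0.8,0,0,0,-0.8,0,0,0,-0.8,0,0,0,-0.8,0,0,0,0,0,0,0,0,0,0]}}

```text
time: 21.15
eef_pos: [0.5996, -0.1971, 0.1532]
tcp_rot: [-0.006, 0.707, 0.007, 0.707]
contact_force: [0.2, 0.1, 0.3]
opening: 0.47
```

```bash
python3 st.py; python3 look.py 9
```

```text
21.15 [ 0.5996 -0.1971  0.1532] [-0.4784  0.2791  1.7617  0.0004  1.1012 -0.497 ] 0.4704301481827284 F [0.247  0.1068 0.339 ] [ 0.015  -0.028   0.0129]
[[-0.0003 -0.0184  0.9998]
 [ 0.0005  0.9998  0.0184]
 [-1.      0.0005 -0.0002]]
```

View pics/szz9.png

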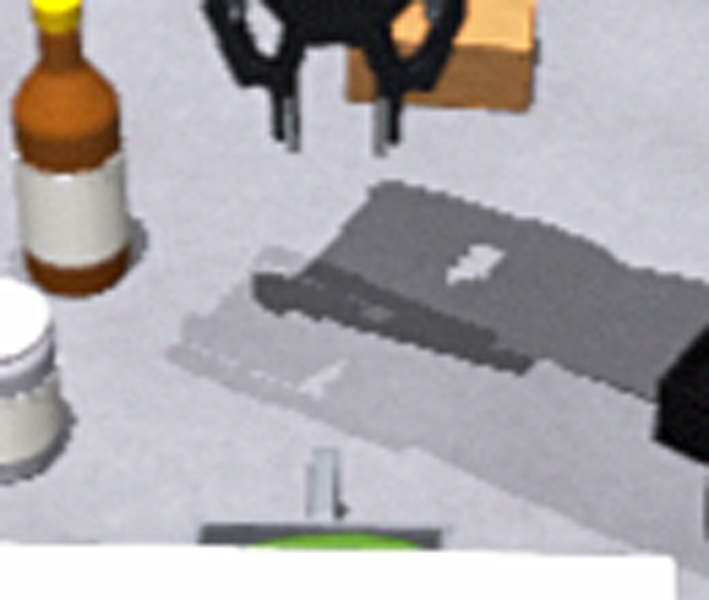

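View pics/top9.png

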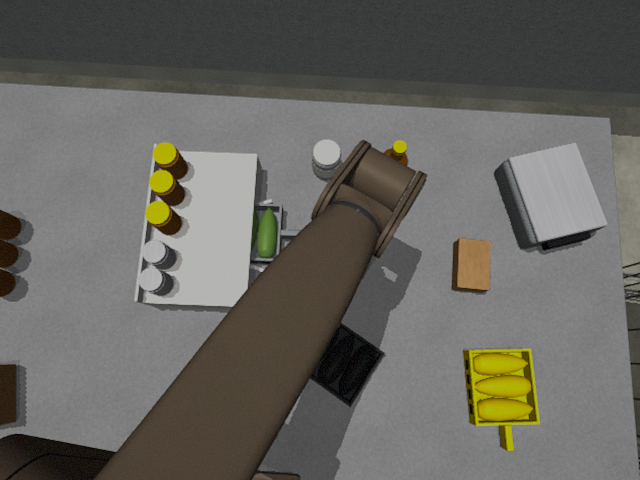

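```bash
python3 look.py 10
python3 - <<'E'
import cv2,numpy as np
r=[cv2.resize(cv2.imread(f"pics/side{k}.png")[255:285,275:345],(700,300),interpolation=cv2.INTER_NEAREST) for k in(8,10)]
cv2.imwrite("pics/cmp.png",np.vstack(r))
E
```

```text
(no output)
```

View pics/cmp.png

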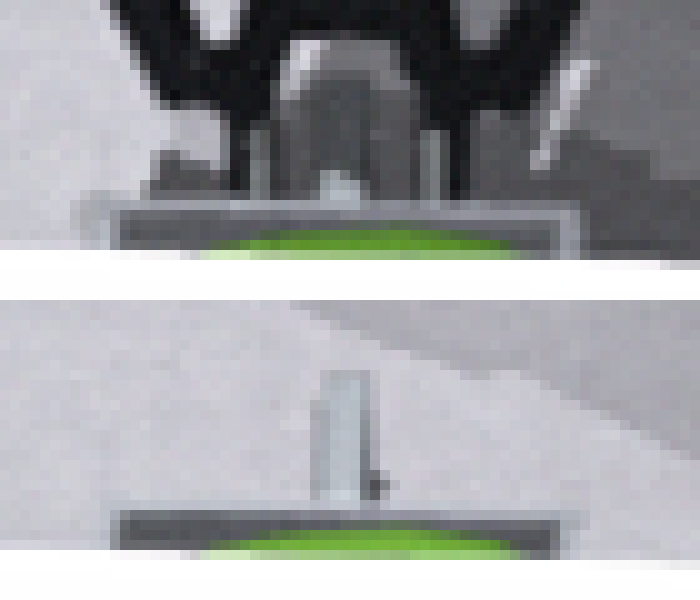

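View pics/tzz10.png

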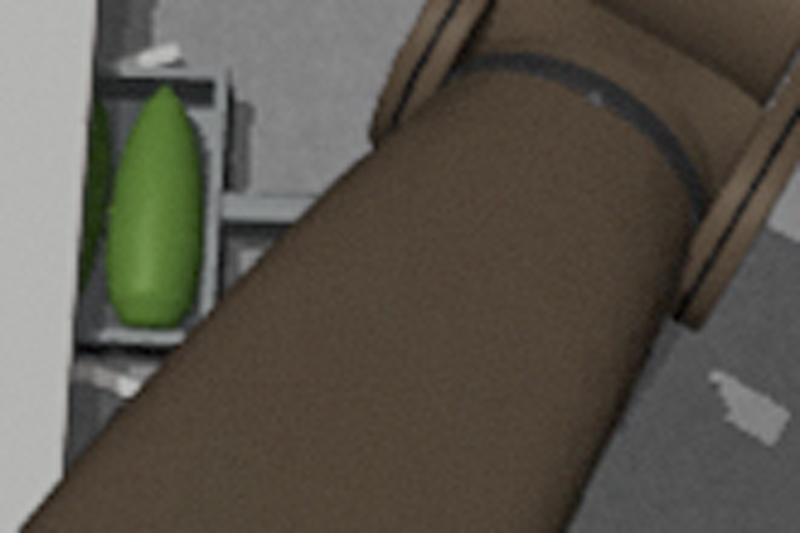

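The before/after crops line up: the crate's interior edges and gourds are at the same pixels, and the fin is free. The bottle, tin and carton are where they were at the start. Handing in.

```bash
python3 -c "
from plant import ctrl
print(ctrl.sign_off())"
```

```text
the job is handed in; nothing more can be done
None
```

I gripped the crate by its fin, turned it about 24° to line up with the shelf, and slid it along the counter into the rails. I then felt for the pad in 1.5 mm steps, and contact came with the rear end about 92 mm inside the mouth. I pressed about 3.5 mm further, which put an estimated 4 N on the pad; the wrist read at most 6.5 N along the push, including sliding friction. Then I set the crate's weight down, opened the fingers and backed off, and handed in at about 21 s.

**Last checks:**
- **Position:** the crate's edges are at the same pixels just after release and after the retreat.
- **Robot:** the force on the tool was about zero after release, and the robot was clear of everything.
- **Bystanders:** the tin and carton are visibly where they were. The arm partly hid the bottle from the top camera, but the side view shows it unmoved.

**What I could not settle:**
- **Centring:** the two cameras disagreed by about 3–5 mm on the crate's sideways position, so I relied partly on the rails for it.
- **Pad force:** the force left on the pad after release is inferred, not measured. The crate did not visibly move back when let go.
- **Grip load:** before the rails, the gripper pressed down on the crate by up to 12 N, then carried about 4–5 N of its weight. I trimmed the height each time and saw no lift in the pictures.

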